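# Staggered start at the dry-block heater

### The job

Load the dry-block heater for a timed run: put the two small amber bottles into its two narrow bores, one after the other and either way round, standing on the bottom and let go. Then lift the large amber bottle until its base is higher than the tops of the loaded bottles, carry it over them and hold it upright and still about a centimetre and a half above the wide middle bore, lined up so that it would go straight in, without the large bottle ever touching the heater; finish like that, still holding it. Do not knock the pot, the timer or the wash bottle.

Things in the scene. Friction and masses are not known exactly. Their poses are not given: they have to be found in the camera images.
- bottle_a_mid (a point): centre (half-way up, on the axis) of one small bottle, an amber glass reagent bottle with a white screw cap, 36 mm in diameter and 101 mm tall (this point is 50 mm above its base); the cap is 24 mm across and takes up about the top 20 mm; z up along the axis. About 0.1 kg; stands on the worktop at first. The two small bottles are interchangeable
- bottle_b_mid (a point): centre (half-way up, on the axis) of the other small bottle, an amber glass reagent bottle with a white screw cap, 36 mm in diameter and 101 mm tall (this point is 50 mm above its base); the cap is 24 mm across and takes up about the top 20 mm; z up along the axis. About 0.1 kg; stands on the worktop at first. The two small bottles are interchangeable
- bottle_big_mid (a point): centre (half-way up, on the axis) of the large bottle, an amber glass reagent bottle with a white screw cap, 43 mm in diameter and 123 mm tall (this point is 61.5 mm above its base and below its top); the cap is 26 mm across and takes up the top 24 mm; z up along the axis. About 0.12 kg; stands on the worktop at first
- bottle_a: the small bottle of bottle_a_mid; origin at the centre of its underside
- bottle_b: the small bottle of bottle_b_mid; origin at the centre of its underside
- bottle_big: the large bottle; origin at the centre of its underside
- heater: dry-block heater, fixed to the worktop: white housing 112x244x32 mm with a bare aluminium block 84x216x50 mm on it, top 82 mm above the worktop; three blind bores 42 mm deep in a row along its y axis; origin at the centre of its underside, front (display and knob) faces its -x
- bore_left (a point): centre of the mouth (in the block's top face) of the narrow bore at the heater's +y end: 42 mm in diameter, 42 mm deep; 70 mm from the middle bore; axes parallel to the heater's, z up
- bore_wide (a point): centre of the mouth of the middle, wide bore: 52 mm in diameter, 42 mm deep; axes parallel to the heater's, z up
- bore_right (a point): centre of the mouth of the narrow bore at the heater's -y end: 42 mm in diameter, 42 mm deep; 70 mm from the middle bore; axes parallel to the heater's, z up
- brush_pot: white plastic pot, 72 mm wide, with a brush and a rod standing in it, 142 mm tall over all; loose, stands between the bottles and the heater, to be left alone; origin at the centre of its underside
- stopwatch: small flat light-coloured bench timer, 70x62x22 mm, loose near the front edge, to be left alone; origin at the centre of its underside
- wash_bottle: white squeeze wash bottle with red spout, 68x110x200 mm, loose farther back, to be left alone; origin at the centre of its underside

How it is judged:
On the way, in this order (a step that is already met when the one before it is completed fails the run):
1. one small bottle stands in a narrow bore, let go ((((horizontal distance between bottle_a_mid and bore_left below 0.01 m and z of bottle_a_mid in the frame of bore_left below 0.014 m and angle between bottle_a_mid's own z axis and vertical below 0.2 rad and contact force between bottle_a and the fingers below 0.05 N) or (horizontal distance between bottle_a_mid and bore_right below 0.01 m and z of bottle_a_mid in the frame of bore_right below 0.014 m and angle between bottle_a_mid's own z axis and vertical below 0.2 rad and contact force between bottle_a and the fingers below 0.05 N)) or ((horizontal distance between bottle_b_mid and bore_left below 0.01 m and z of bottle_b_mid in the frame of bore_left below 0.014 m and angle between bottle_b_mid's own z axis and vertical below 0.2 rad and contact force between bottle_b and the fingers below 0.05 N) or (horizontal distance between bottle_b_mid and bore_right below 0.01 m and z of bottle_b_mid in the frame of bore_right below 0.014 m and angle between bottle_b_mid's own z axis and vertical below 0.2 rad and contact force between bottle_b and the fingers below 0.05 N)))), for 0.2 s.
2. both small bottles stand in the two narrow bores, let go ((((horizontal distance between bottle_a_mid and bore_left below 0.01 m and z of bottle_a_mid in the frame of bore_left below 0.014 m and angle between bottle_a_mid's own z axis and vertical below 0.2 rad and contact force between bottle_a and the fingers below 0.05 N) and (horizontal distance between bottle_b_mid and bore_right below 0.01 m and z of bottle_b_mid in the frame of bore_right below 0.014 m and angle between bottle_b_mid's own z axis and vertical below 0.2 rad and contact force between bottle_b and the fingers below 0.05 N)) or ((horizontal distance between bottle_a_mid and bore_right below 0.01 m and z of bottle_a_mid in the frame of bore_right below 0.014 m and angle between bottle_a_mid's own z axis and vertical below 0.2 rad and contact force between bottle_a and the fingers below 0.05 N) and (horizontal distance between bottle_b_mid and bore_left below 0.01 m and z of bottle_b_mid in the frame of bore_left below 0.014 m and angle between bottle_b_mid's own z axis and vertical below 0.2 rad and contact force between bottle_b and the fingers below 0.05 N)))), for 0.2 s.
3. the large bottle is held up, clear of the worktop, with its base above the tops of the loaded bottles (height (world z) of bottle_big_mid above 0.205 m and contact force between bottle_big and the fingers above 0.5 N), for 0.05 s.
At the end, for the whole second after the job is handed in: Both small bottles stand at the bottom of the narrow bores (within 5 mm), let go; the large one is held still by the fingers over the wide bore: axis within 6 mm, tilt under 0.1 rad, underside 3 to 25 mm above the block's top, touching neither heater nor bottles ((((horizontal distance between bottle_a_mid and bore_left below 0.01 m and z of bottle_a_mid in the frame of bore_left below 0.014 m and angle between bottle_a_mid's own z axis and vertical below 0.2 rad and contact force between bottle_a and the fingers below 0.05 N) and (horizontal distance between bottle_b_mid and bore_right below 0.01 m and z of bottle_b_mid in the frame of bore_right below 0.014 m and angle between bottle_b_mid's own z axis and vertical below 0.2 rad and contact force between bottle_b and the fingers below 0.05 N)) or ((horizontal distance between bottle_a_mid and bore_right below 0.01 m and z of bottle_a_mid in the frame of bore_right below 0.014 m and angle between bottle_a_mid's own z axis and vertical below 0.2 rad and contact force between bottle_a and the fingers below 0.05 N) and (horizontal distance between bottle_b_mid and bore_left below 0.01 m and z of bottle_b_mid in the frame of bore_left below 0.014 m and angle between bottle_b_mid's own z axis and vertical below 0.2 rad and contact force between bottle_b and the fingers below 0.05 N))) and horizontal distance between bottle_big_mid and bore_wide below 0.006 m and z of bottle_big_mid in the frame of bore_wide between 0.0645 and 0.0865 m and angle between bottle_big_mid's own z axis and vertical below 0.1 rad and linear speed of bottle_big below 0.02 m/s and contact force between bottle_big and the fingers above 0.5 N and contact force between bottle_big and heater below 0.05 N and contact force between bottle_big and bottle_a below 0.05 N and contact force between bottle_big and bottle_b below 0.05 N); the arm keeps its last pose, push and grip.
It fails at once if the large bottle touches the heater (contact force between bottle_big and heater above 0.3 N).
It fails at once if the pot is knocked (moved over 15 mm) (distance of brush_pot from where it was at the start of the episode above 0.015 m).
It fails at once if the timer is knocked (moved over 15 mm) (distance of stopwatch from where it was at the start of the episode above 0.015 m).
It fails at once if the wash bottle is knocked (moved over 15 mm) (distance of wash_bottle from where it was at the start of the episode above 0.015 m).
It also fails if it takes over 72 s, if anything falls off the work surface, if the arm or the gripper's body presses on something with over 40 N, if the wrist force passes 120 N, or if a joint passes its speed limit or range.

### The arm

A 6-joint arm with a two-finger parallel gripper is mounted at the origin on a cart in front of the work surface, level with it; the furniture and walls round the work are solid. World frame = base frame: x ahead of the robot, y to its left, z up, the work surface at z = 0. Lengths are in m, angles in rad, forces in N, time in s.
With the tool pointing down it reaches from about 0.35 to 0.775 m from the base axis. Payload 7.3 kg.
Tool frame: the origin (TCP) lies at the very end of the fingers, on their centre line; the grasp point (between the pads) lies grip_point_offset behind it (grip_point_offset is the distance from the TCP to the grasp point, in m); z points along the fingers, y is the direction in which the jaws open and shut (so a half turn about z gives the same grasp; the last joint's range is limited). The gripper opens to 92 mm and grips with 3 to 60 N. Pads are 19 mm wide; open, the fingers measure 130 mm over their backs; the gripper's body (75 mm by 190 mm) begins 47 mm behind the grasp point.
Start: joints at [1.047, 0.342, 1.524, -0, 1.275, -0.146], TCP at [0.194, 0.488, 0.227] pointing down, gripper open.
Joint ranges: [-2.53, 2.53], [-0.77, 2.02], [0.04, 2.7], [-1, 4.14], [0.28, 2.66], [-3.11, 3.11]. Speed limits (rad/s): [2.57, 2.57, 3.14, 3.14, 3.14, 3.14].

### API

Orientations are given as [roll, pitch, yaw] about the fixed x, y, z axes, in that order (R = Rz(yaw) Ry(pitch) Rx(roll)).
In Python, from cell import * gives the robot as it stands.
- The arm moves only by the shell command python3 -m inch 'ROWS' [OPENING] [FORCE]. ROWS is JSON, a list that holds one entry, the list of rows, each a list of 4 numbers: the shift along the tool's x, y, z in mm, then the turn about the tool's z in rad. In form: [[[x, y, z, roll], ...]]. A call has 1 to 10 rows; each row shifts and turns the commanded pose from where the row before left it, along the tool's axes as they then stand; what a row does not reach is not made up. A row lasts 1/8 s, in which the tool goes at most 62.5 mm and 10.7 degrees, less where a joint would pass 70% of its speed; a pose out of reach is approached as far as the arm can. A call with a gripper value outside its range is refused whole. OPENING is the closure, from -1 (fully open) to 1 (shut), set as the call begins (- or left out, the last holds). The fingers move at their own pace and stop on an object; FORCE is the grip in N (left out, the last holds). Time passes only in rows, so rows that do not move let the fingers close. It gives the time, the measured TCP pose, the force and the opening at its end, in the units of the state.
- observe(): the state, without advancing time (a new reading comes with each control period).
- read_camera(name): name is "scene" or "side" or "wrist"; returns a dict with "img" (480x640x3 uint8, blue, green, red), "fx", "fy", "cx", "cy" (pixels), "eye" and "rotation" of the camera in the world; the wrist camera has in their place "T_tool_cam" (4x4, takes a point from camera to tool coordinates, whose origin is the TCP and whose axes are the flange's). Camera axes: x right, y down, z forward; pixel columns grow to the right and rows downward; lengths in m; the calibration is good to about 2 mm. A picture is of the moment at which its call begins: read the wrist's pose just before it. There is no depth.
- hand_in(): hands the job in, once; it reports no verdict.
Trained networks look in the newest picture that a camera, given by its name, has taken for a name from the list of things; names that differ only in an ending like _2 or _b are one class to them, and where a whole thing is asked for, a point or a joint stands for the part that bears it (a point fixed in the world has none). Each returns a list of dicts, best first, with "conf" (0 to 1); they miss things now and then, are a little off and sometimes report something else, mostly with a low value. They report only what shows in the picture. A call takes as long as a camera call.
- boxes_of(camera, label): "at" ([row, column] in pixels, amid what is visible of it).
- place_of(camera, label): "at" ([row, column] in pixels: a listed point, or the origin of a listed thing).
The state is a dict: "time": time; "qpos": joint angles; "qvel": joint speeds; "joint_efforts": joint torques, N m; "tool_pos": TCP position; "tool_rot": TCP orientation; "contact_force": force on the tool from outside, world axes, zero at the start; "torque": the same for the moment, N m; "opening": finger opening in m.
Only numpy, scipy, OpenCV 4.12 (cv2) and the standard library are available. Lean on these libraries where they do the work, as an engineer would, in place of code of your own. Each camera call takes 0.05 s, during which the arm holds its last target. There are 200 camera calls.

## Working session

There is one attempt and no reset: what is moved stays moved. The work goes in short steps, Python scripts to look and compute and a shell command to move; the robot and the scene stay as the last step left them, time stands still between calls to the robot, and variables do not carry over. Pictures are saved under pics/ and viewed, about 8 in all and at most 12, crops included, and the job is handed in when it is done.

```bash
ls; mkdir -p pics
python3 - <<'E'
from cell import *
import cv2
s=observe();print({k:s[k] for k in('time','tool_pos','tool_rot','opening')})
for c in("scene","side"):
    r=read_camera(c);cv2.imwrite(f"pics/{c}0.png",r["img"]);print(c,r["fx"],r["fy"],r["cx"],r["cy"],r["eye"],r["rotation"])
    for l in("bottle_a_mid","bottle_big_mid","bore_left","bore_wide","bore_right","brush_pot","stopwatch","wash_bottle","heater"):
        print(l,[(round(d["conf"],2),[round(v) for v in d["at"]]) for d in place_of(c,l)][:4])
print(grip_point_offset if 'grip_point_offset' in globals() else None)
r=read_camera("wrist");print(r["T_tool_cam"],r["fx"])
E
```

```text
pics
{'time': 0.0, 'tool_pos': array([0.19345097, 0.48763389, 0.22605668]), 'tool_rot': array([-3.14010854e+00, -2.11850439e-04,  2.76376522e+00]), 'opening': 0.09183518567528605}
scene 460.6863854883789 460.6863854883789 321.3566192315152 240.07664830306177 [-0.12672852  0.73671528  0.63061209] [-2.05507856  0.00785297 -2.38135507]
bottle_a_mid [(0.48, [224, 381])]
bottle_big_mid [(0.89, [249, 380])]
bore_left [(0.51, [238, 432])]
bore_wide [(0.33, [280, 316])]
bore_right [(0.95, [282, 317])]
brush_pot [(0.89, [258, 335])]
stopwatch [(0.57, [293, 394])]
wash_bottle [(0.7, [232, 297]), (0.42, [270, 378])]
heater [(0.64, [322, 295])]
side 550.7366097061459 550.7366097061459 318.4194541347083 238.61285905937257 [0.25429808 0.8180048  0.67513445] [-2.1379121   0.00352222 -2.78997827]
bottle_a_mid [(0.94, [208, 346])]
bottle_big_mid [(0.66, [237, 372])]
bore_left [(0.98, [358, 307]), (0.36, [328, 327]), (0.16, [263, 372])]
bore_wide [(0.61, [326, 326]), (0.61, [206, 348])]
bore_right [(0.72, [299, 337])]
brush_pot [(0.85, [268, 313])]
stopwatch [(0.7, [289, 406])]
wash_bottle [(0.45, [233, 408])]
heater [(0.21, [238, 373])]
0.0188
[[ 8.12575085e-04 -9.69794964e-01 -2.43920206e-01  6.28650019e-02]
 [ 9.99999667e-01  7.70199710e-04  2.69100354e-04 -1.56935538e-04]
 [-7.31048966e-05 -2.43920343e-01  9.69795268e-01 -1.58615603e-01]
 [ 0.00000000e+00  0.00000000e+00  0.00000000e+00  1.00000000e+00]] 430.719635976255
```

View pics/scene0.png

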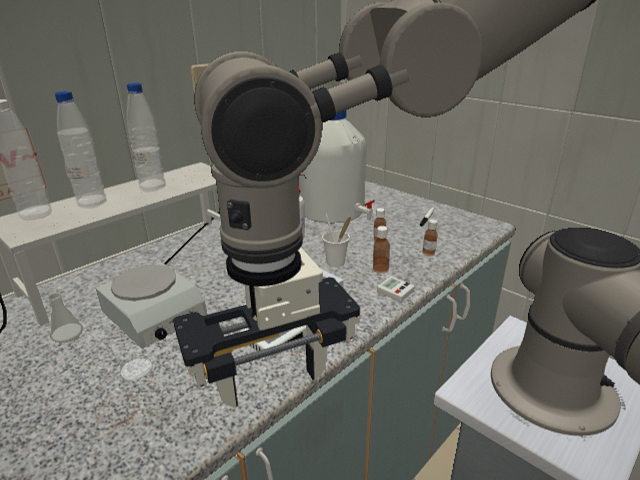

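View pics/side0.png

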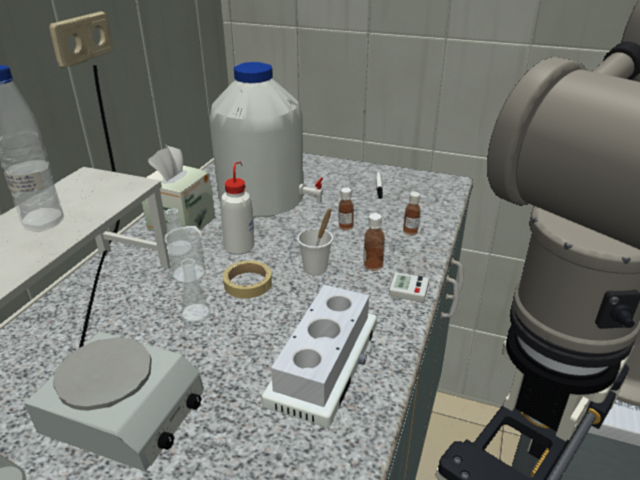

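The side view shows everything. Small bottles are at about (346,209) and (412,214), the big one at (373,242), and the bores at (307,358), (324,328) and (338,302). The pot is at (316,270), the timer at (408,286) and the wash bottle at (238,250).

```bash
cat > h.py <<'E'
from cell import *
import numpy as np,cv2
from scipy.spatial.transform import Rotation as R
def cam(name):
    s=observe(); r=read_camera(name)
    if name=="wrist":
        T=np.eye(4);T[:3,:3]=R.from_euler('xyz',s["tool_rot"]).as_matrix();T[:3,3]=s["tool_pos"]
        C=T@r["T_tool_cam"];M,e=C[:3,:3],C[:3,3]
    else: M,e=R.from_euler('xyz',r["rotation"]).as_matrix(),np.array(r["eye"])
    return r,M,e
def px(c,uv,z):
    r,M,e=c; d=M@np.array([(uv[0]-r["cx"])/r["fx"],(uv[1]-r["cy"])/r["fy"],1]); return (e+d*(z-e[2])/d[2]).round(4)
def proj(c,p):
    r,M,e=c; q=M.T@(np.array(p)-e); return (q[:2]/q[2]*r["fx"]+[r["cx"],r["cy"]]).round(1)
def nets(c,name,labels,z):
    for l in labels: print(l,[(round(d["conf"],2),[round(v) for v in d["at"]],px(c,d["at"][::-1],z)) for d in place_of(name,l)][:4])
E
python3 - <<'E'
from h import *
c=cam("side")
for n,uv,z in [("bl",(307,358),.082),("bw",(324,328.5),.082),("br",(338.5,302),.082),("A",(346,209),.05),("B",(412,214),.05),("big",(373,242),.0615),("pot",(316,268),0),("potrim",(316,240),.09),("brushtip",(327,211),.142),("timer",(408,290),0),("wash",(238,248),0),("washtip",(236,165),.2)]: print(n,px(c,uv,z))
d=cam("scene")
for n,uv,z in [("A",(380,222),.05),("B",(430,238),.05),("big",(381,249),.0615)]: print(n,px(d,uv,z))
E
```

```text
bl [0.4786 0.2623 0.082 ]
bw [0.4767 0.1921 0.082 ]
br [0.4759 0.1209 0.082 ]
A [ 0.5784 -0.2437  0.05  ]
B [ 0.4304 -0.2724  0.05  ]
big [ 0.4783 -0.1116  0.0615]
pot [ 0.5867 -0.0665  0.    ]
potrim [ 0.5754 -0.0374  0.09  ]
brushtip [ 0.5632 -0.0673  0.142 ]
timer [ 0.3885 -0.0582  0.    ]
wash [ 0.7765 -0.0792  0.    ]
washtip [ 0.7666 -0.0867  0.2   ]
A [ 0.5894 -0.2582  0.05  ]
B [ 0.4283 -0.2692  0.05  ]
big [ 0.4763 -0.112   0.0615]
```

```bash
python3 -m inch '[[[0,0,-4,0.17],[0,0,-4,0.17],[0,0,-4,0.17],[0,0,-4,0.17],[0,0,-4,0.17],[0,0,-4,0.17],[0,0,-4,0.17],[0,0,0,0]]]' -1
python3 -m inch '[[[-41,37,0,0],[-41,37,0,0],[-41,37,0,0],[-41,37,0,0],[-41,37,0,0],[-41,37,0,0],[-41,37,0,0],[0,0,0,0]]]'
```

```text
time: 2.15
tool_pos: [0.1937, 0.4881, 0.255]
tool_rot: [3.141, -0.001, 1.575]
contact_force: [-0.4, 1.0, 0.9]
opening: 0.0916
time: 3.15
tool_pos: [0.4555, 0.1991, 0.2542]
tool_rot: [3.142, 0.001, 1.572]
contact_force: [-0.2, -0.0, 0.3]
opening: 0.0919
```

```bash
python3 - <<'E'
from h import *
c=cam("wrist");nets(c,"wrist",["bore_left","bore_wide","bore_right"],.082);cv2.imwrite("pics/w1.png",c[0]["img"])
for p in [(.4786,.2623,.082),(.4767,.1921,.082),(.4759,.1209,.082)]: print(proj(c,p))
E
python3 -m inch '[[[-59,-3,0,0],[-59,-3,0,0],[-59,-3,0,0],[-59,-3,0,0],[-59,-3,0,0],[-59,-3,0,0],[-59,-3,0,0],[-57,-3,0,0],[0,0,0,0]]]'
python3 - <<'E'
from h import *
c=cam("wrist");nets(c,"wrist",["bottle_a_mid"],.05);nets(c,"wrist",["bottle_big_mid"],.0615);cv2.imwrite("pics/w2.png",c[0]["img"])
print(c[2])
E
```

```text
bore_left [(0.87, [138, 345], array([0.4837, 0.2612, 0.082 ]))]
bore_wide [(0.78, [236, 342], array([0.4832, 0.1865, 0.082 ]))]
bore_right [(0.96, [317, 333], array([0.4772, 0.1179, 0.082 ]))]
[338.3 136.9]
[334.2 229. ]
[331.9 313.3]
time: 4.47
tool_pos: [0.4308, -0.2703, 0.2543]
tool_rot: [-3.141, 0.0, 1.572]
contact_force: [0.9, -0.1, -0.1]
opening: 0.092
bottle_a_mid [(0.86, [186, 490], array([ 0.5844, -0.2472,  0.05  ]))]
bottle_big_mid [(0.91, [13, 377], array([ 0.4825, -0.1178,  0.0615]))]
[ 0.43293996 -0.20597027  0.41290909]
```

View pics/w1.png

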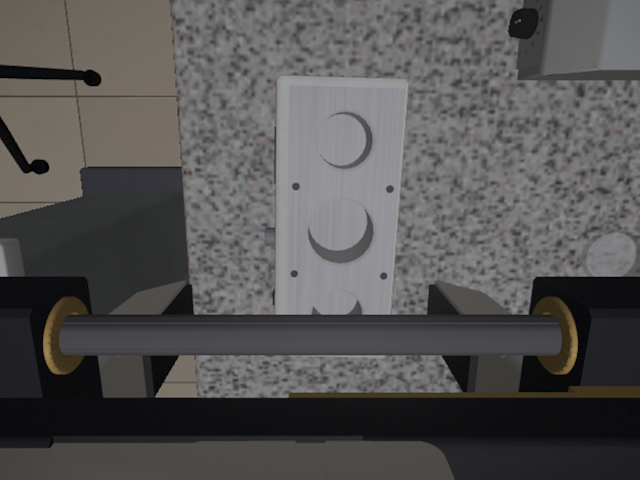

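View pics/w2.png

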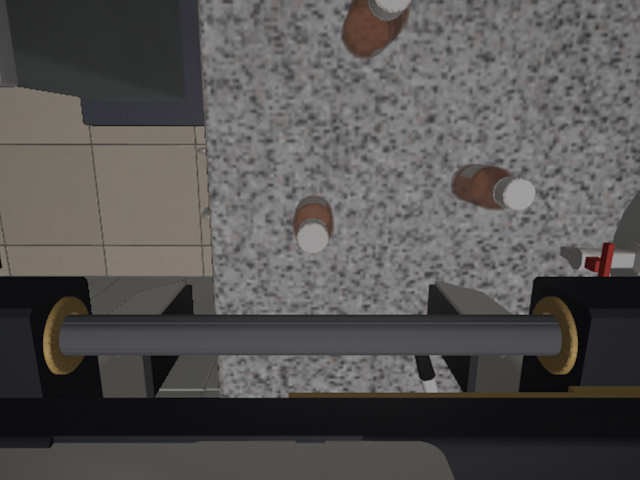

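w1 shows the left bore mouth centred at about (346,139) and the wide one at (341,230). w2 shows cap tops B at (313,236) and A at (516,193), with the big bottle partly cut off at the top edge.

Run:
```python
from h import *
c=cam("wrist")
print("B",px(c,(313,236),.101),px(c,(313,217),.05),"A",px(c,(516,193),.101),px(c,(490,186),.05))
w=cv2.imread("pics/w1.png"); 
import copy
d=(c[0],c[1],np.array(c[2])+[.4555-.4308,.1991+.2703,0])
print([px(d,u,.082) for u in((346,139),(341,230),(336,312))])
# block edges at various rows
for row in (110,180,250,290):print(px(d,(287,row),.082),px(d,(397,row),.082))
```

```text
B [ 0.4356 -0.2746  0.101 ] [ 0.4359 -0.2697  0.05  ] A [ 0.5827 -0.2417  0.101 ] [ 0.5846 -0.2423  0.05  ]
[array([0.4846, 0.2649, 0.082 ]), array([0.4825, 0.1954, 0.082 ]), array([0.48  , 0.1261, 0.082 ])]
[0.4406 0.2854 0.082 ] [0.5215 0.2859 0.082 ]
[0.4403 0.2342 0.082 ] [0.5244 0.2347 0.082 ]
[0.4399 0.1788 0.082 ] [0.5274 0.1794 0.082 ]
[0.4396 0.1451 0.082 ] [0.5293 0.1457 0.082 ]
```

```bash
python3 -m inch '[[[-2,3,50,0],[0,0,50,0],[0,0,40,0],[0,0,34,0],[0,0,0,0]]]'
python3 -m inch '[[[0,0,0,0],[0,0,0,0],[0,0,0,0],[0,0,0,0],[0,0,0,0],[0,0,0,0],[0,0,0,0],[0,0,0,0]]]' 1 20
python3 - <<'E'
from h import *
c=cam("side");i=c[0]["img"];cv2.imwrite("pics/s1.png",cv2.resize(i[140:300,280:480],None,fx=4,fy=4,interpolation=cv2.INTER_CUBIC)[:600])
E
```

```text
time: 5.3
tool_pos: [0.4331, -0.2676, 0.0791]
tool_rot: [-3.138, -0.004, 1.576]
contact_force: [-0.4, -0.5, -0.4]
opening: 0.0919
time: 6.3
tool_pos: [0.4339, -0.2703, 0.0807]
tool_rot: [-3.142, -0.0, 1.574]
contact_force: [-0.7, -0.3, 0.2]
opening: 0.023
```

View pics/s1.png

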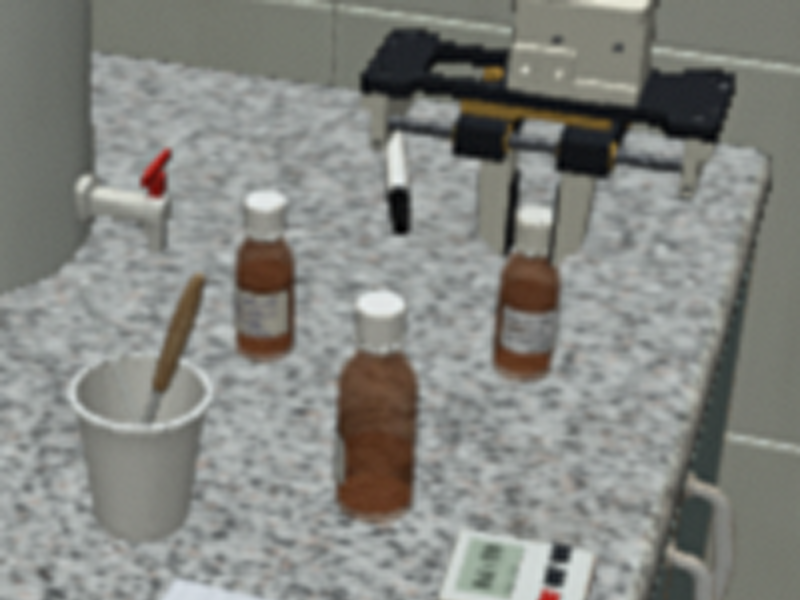

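The side view shows the fingers closed on the cap of bottle B, which is upright. Lifting and carrying it to the left bore.

```bash
python3 -m inch '[[[0,0,-20,0],[0,0,-40,0],[0,0,-60,0],[0,0,-60,0],[0,0,0,0]]]'
python3 -m inch '[[[40,4,0,0],[56,5,0,0],[57,5,0,0],[57,5,0,0],[57,5,0,0],[57,5,0,0],[57,5,0,0],[56,5,0,0],[57,5,0,0],[40,4,0,0]]]'
python3 -m inch '[[[0,0,30,0],[0,0,20,0],[0,0,20,0],[0,0,0,0],[0,0,0,0],[0,0,0,0]]]'
python3 - <<'E'
from h import *
print(observe()["tool_pos"])
c=cam("side");i=c[0]["img"];cv2.imwrite("pics/s2.png",cv2.resize(i[220:420,220:440],None,fx=3.6,fy=3,interpolation=cv2.INTER_CUBIC)[:600])
cv2.imwrite("pics/s2f.png",i)
nets(c,"side",["bottle_a_mid"],.16)
nets(c,"side",["bore_right","bore_wide","bore_left"],.082)
t=observe()["tool_pos"]; print(proj(c,t-[0,0,.08]),proj(c,t+[0,0,.02]),proj(c,t))
E
```

```text
time: 6.98
tool_pos: [0.4356, -0.2716, 0.2654]
tool_rot: [3.134, 0.006, 1.574]
contact_force: [-0.3, -0.2, -1.5]
opening: 0.0233
time: 8.22
tool_pos: [0.4794, 0.2661, 0.259]
tool_rot: [-3.139, 0.001, 1.575]
contact_force: [-0.0, -0.1, -0.6]
opening: 0.0233
time: 8.98
tool_pos: [0.4807, 0.264, 0.1915]
tool_rot: [3.14, -0.001, 1.574]
contact_force: [0.9, 0.2, -0.8]
opening: 0.0232
[0.48072259 0.26397002 0.19149882]
bottle_a_mid [(0.8, [207, 347], array([ 0.523 , -0.0658,  0.16  ])), (0.22, [242, 244], array([0.652 , 0.1136, 0.16  ]))]
bore_right [(0.63, [301, 340], array([0.4743, 0.1172, 0.082 ]))]
bore_wide [(0.83, [325, 326], array([0.4759, 0.1837, 0.082 ]))]
bore_left [(0.58, [357, 305], array([0.4814, 0.2618, 0.082 ])), (0.33, [263, 376], array([ 0.4462, -0.013 ,  0.082 ])), (0.26, [364, 325], array([0.4493, 0.2656, 0.082 ]))]
[305.1 344. ] [303.9 289.9] [304.2 301.3]
```

View pics/s2.png

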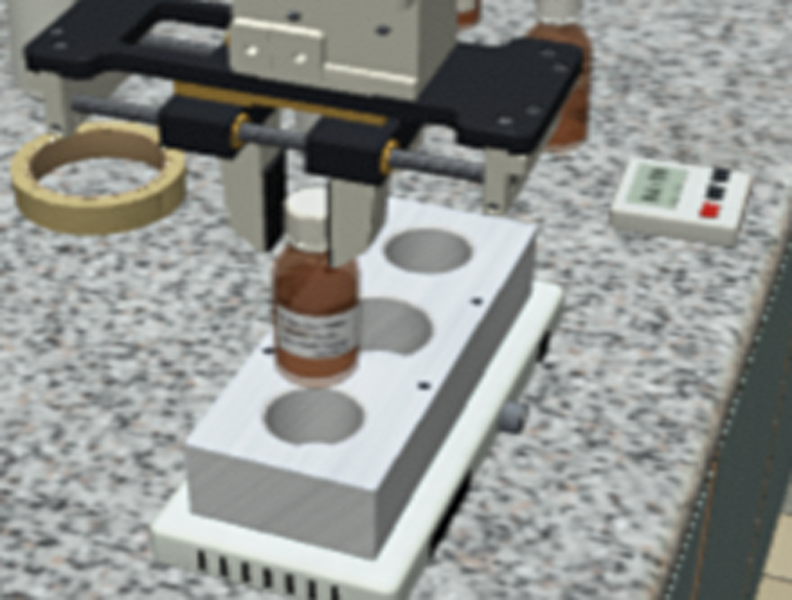

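```bash
cat >> h.py <<'E'
def fitc(c,z,r,l,rt,bot):
    "centre of a horizontal circle from its image left/right columns and lowest row"
    from scipy.optimize import least_squares
    a=np.linspace(0,2*np.pi,180)
    def f(p):
        q=np.array([proj(c,(p[0]+r*np.cos(t),p[1]+r*np.sin(t),z)) for t in a])
        return [q[:,0].min()-l,q[:,0].max()-rt,q[:,1].max()-bot]
    s=least_squares(f,px(c,((l+rt)/2,bot-8),z)[:2],diff_step=.01);return s.x.round(4),np.round(s.fun,1)
E
sed -i 's/\]).round(1)$/])/' h.py
python3 - <<'E'
from h import *
c=cam("side")
print("bottle",fitc(c,.111,.018,296.7,319.4,348.7))
print("boreL",fitc(c,.082,.021,293.4,321.1,368.7))
print("boreW",fitc(c,.082,.026,306.6,340.5,338.8))
print("boreR",fitc(c,.082,.021,326.5,350.9,311))
c=cam("wrist");cv2.imwrite("pics/w3.png",c[0]["img"])
E
```

```text
bottle (array([0.4794, 0.2546]), array([-0.8,  0.8, -0. ]))
boreL (array([0.478 , 0.2629]), array([-0.2,  0.2, -0. ]))
boreW (array([0.4781, 0.1904]), array([ 0.7, -0.7,  0. ]))
boreR (array([0.4748, 0.1232]), array([-0.2,  0.2, -0. ]))
```

View pics/w3.png

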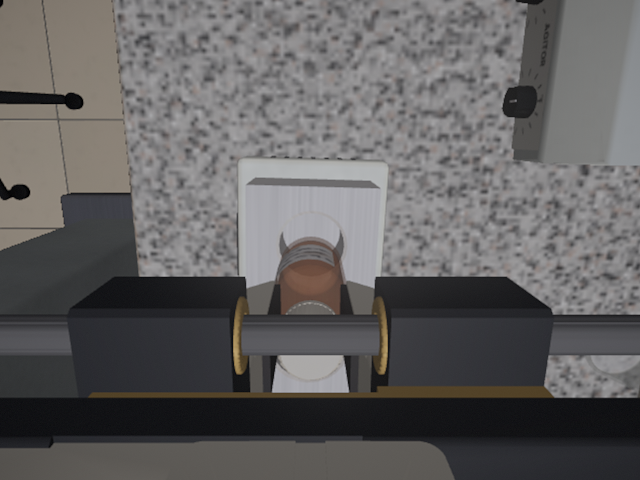

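The wrist view shows bottle B held just short (−Y) of the left bore: bottle column about 310, bore column about 313. I'll shift it +6 mm in Y, lower it to just above the block and compare there, where parallax is small.

```bash
python3 - <<'E'
from h import *
c=cam("wrist")
print("bottle far edge",px(c,(310,239),.111),"bore centre cols",px(c,(313,242),.082),"bore far edge",px(c,(313,210),.082))
E
python3 -m inch '[[[5,1,10,0],[0,0,10,0],[0,0,0,0],[0,0,0,0],[0,0,0,0]]]'
python3 - <<'E'
from h import *
c=cam("side");i=c[0]["img"];print(c[0]["cx"],observe()["tool_pos"])
a=cv2.resize(i[310:385,265:365],None,fx=6,fy=6,interpolation=cv2.INTER_CUBIC)
c=cam("wrist");b=cv2.resize(c[0]["img"][180:320,200:420],None,fx=2.6,fy=2.6,interpolation=cv2.INTER_CUBIC)[:,:]
b=cv2.resize(c[0]["img"][190:310,260:370],(200*2,450)); 
o=cv2.resize(np.hstack([a,b]),(800,360));cv2.imwrite("pics/s3.png",o);print(a.shape,b.shape)
E
```

```text
bottle far edge [0.4826 0.271  0.111 ] bore centre cols [0.4845 0.2621 0.082 ] bore far edge [0.4844 0.2828 0.082 ]
time: 10.0
tool_pos: [0.4815, 0.2689, 0.171]
tool_rot: [3.141, -0.0, 1.574]
contact_force: [-0.8, 0.1, -1.4]
opening: 0.0231
318.4194541347083 [0.48147346 0.26889581 0.17103666]
(450, 600, 3) (450, 400, 3)
```

View pics/s3.png

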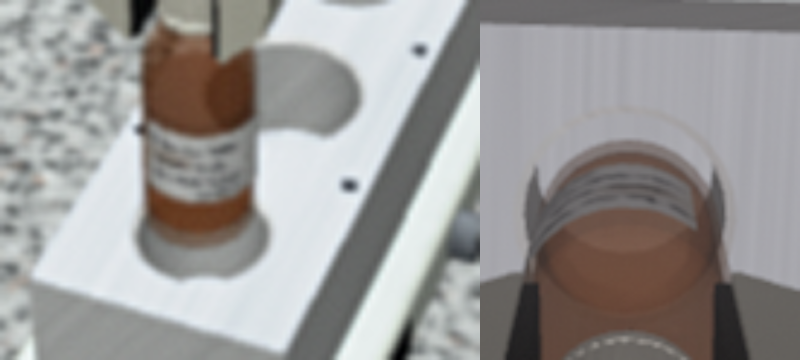

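Left panel (side): base columns 147–255 against bore 135–269, so centred in X. Right panel (wrist): base top edge 141 against bore edge 106, so Y is about 2 mm short after parallax. Shifting +2.5 mm and lowering.

```bash
python3 -m inch '[[[2.5,0,0,0],[0,0,0,0],[0,0,8,0],[0,0,6,0],[0,0,0,0],[0,0,0,0]]]'
python3 -m inch '[[[0,0,6,0],[0,0,6,0],[0,0,0,0]]]'
```

```text
time: 10.85
tool_pos: [0.4813, 0.2714, 0.1567]
tool_rot: [-3.142, -0.0, 1.574]
contact_force: [-0.0, -0.7, -0.6]
opening: 0.0229
time: 11.22
tool_pos: [0.4809, 0.2712, 0.144]
tool_rot: [-3.14, 0.0, 1.574]
contact_force: [-1.1, 0.5, -1.5]
opening: 0.0232
```

```bash
python3 -m inch '[[[0,0,7,0],[0,0,7,0],[0,0,6,0],[0,0,3,0],[0,0,0,0],[0,0,0,0]]]'
```

```text
time: 11.98
tool_pos: [0.4814, 0.2714, 0.1219]
tool_rot: [3.141, -0.0, 1.574]
contact_force: [0.0, 0.0, -1.9]
opening: 0.0231
```

```bash
python3 -m inch '[[[0,0,1.5,0],[0,0,0,0],[0,0,0,0]]]'
python3 -m inch '[[[0,0,0,0],[0,0,0,0],[0,0,0,0],[0,0,0,0],[0,0,0,0]]]' -1
python3 -m inch '[[[0,0,-30,0],[0,0,-40,0],[0,0,-40,0],[0,0,-20,0],[0,0,0,0],[0,0,0,0]]]'
python3 - <<'E'
from h import *
c=cam("wrist");cv2.imwrite("pics/w4.png",c[0]["img"])
print(observe()["tool_pos"]); nets(c,"wrist",["bottle_a_mid"],.09)
E
```

```text
time: 12.35
tool_pos: [0.4815, 0.2714, 0.1206]
tool_rot: [3.141, -0.0, 1.574]
contact_force: [0.6, -1.1, 3.2]
opening: 0.0233
time: 12.98
tool_pos: [0.4813, 0.2714, 0.1202]
tool_rot: [-3.142, -0.0, 1.574]
contact_force: [0.3, -0.4, -0.1]
opening: 0.0682
time: 13.72
tool_pos: [0.4807, 0.2711, 0.249]
tool_rot: [-3.14, 0.001, 1.574]
contact_force: [-0.6, 0.3, 0.2]
opening: 0.0918
[0.4807235  0.27111803 0.24879106]
bottle_a_mid []
```

View pics/w4.png

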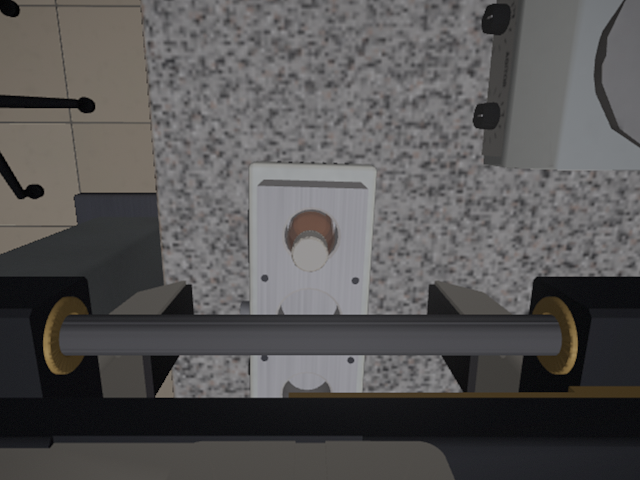

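The first bottle stands in the left bore, with the cap at about (310,253). Next I check how high the jug spigot near bottle A is, triangulating from the saved pictures: lever tip at side (321,181) and scene (371,202).

```bash
python3 - <<'E'
from h import *
def ray(c,u):
    r,M,e=c;d=M@np.array([(u[0]-r["cx"])/r["fx"],(u[1]-r["cy"])/r["fy"],1]);return e,d/np.linalg.norm(d)
s,d=cam("side"),cam("scene")
for a,b in [((321,180),(372,201)),((320,201),(370,213))]:
    e1,d1=ray(s,a);e2,d2=ray(d,b)
    t=np.linalg.lstsq(np.c_[d1,-d2],e2-e1,rcond=None)[0];print((e1+t[0]*d1).round(3),(e2+t[1]*d2).round(3))
w=cam("wrist");print("B cap",px(w,(310,253),.141))
w2=(w[0],w[1],np.array([.43294,-.20597,.41291]))
for z in(.05,.1):print(px(w2,(562,255),z),px(w2,(605,245),z),px(w2,(605,275),z))
E
python3 -m inch '[[[-57,11,0,0],[-57,11,0,0],[-57,11,0,0],[-57,11,0,0],[-57,11,0,0],[-57,11,0,0],[-57,11,0,0],[-57,11,0,0],[-57,12,0,0],[0,0,0,0]]]' 0
python3 -m inch '[[[0,0,0,0],[0,0,0,0],[0,0,0,0]]]'
python3 - <<'E'
from h import *
c=cam("wrist");i=c[0]["img"];print(observe()["tool_pos"]);cv2.imwrite("pics/w5.png",i)
m=((i.min(2)>150)&(np.ptp(i,axis=2)<20)).astype(np.uint8);m=cv2.morphologyEx(m,cv2.MORPH_OPEN,np.ones((7,7)))
n,_,st,ce=cv2.connectedComponentsWithStats(m)
for k in range(1,n):
    if 200<st[k][4]<3000: print(st[k],ce[k],px(c,ce[k],.101))
nets(c,"wrist",["bottle_a_mid"],.05)
E
```

```text
[ 0.666 -0.316  0.076] [ 0.666 -0.317  0.076]
[ 0.661 -0.294  0.03 ] [ 0.66  -0.301  0.043]
B cap [0.483  0.2622 0.141 ]
[ 0.6527 -0.3066  0.05  ] [ 0.6887 -0.2974  0.05  ] [ 0.6934 -0.3247  0.05  ]
[ 0.6224 -0.2927  0.1   ] [ 0.6535 -0.2848  0.1   ] [ 0.6575 -0.3084  0.1   ]
time: 15.22
tool_pos: [0.5825, -0.2454, 0.2485]
tool_rot: [-3.14, 0.0, 1.569]
contact_force: [-0.4, 0.3, -0.1]
opening: 0.0458
time: 15.6
tool_pos: [0.583, -0.2401, 0.2506]
tool_rot: [3.141, 0.0, 1.576]
contact_force: [0.2, 0.2, -0.4]
opening: 0.0457
[ 0.58296179 -0.24024522  0.25059596]
[ 295    0   50   25 1047] [320.84336199  11.05730659] [ 0.5915 -0.0974  0.101 ]
[ 74  16  44   9 326] [95.94171779 20.34355828] [ 0.4448 -0.1037  0.101 ]
[ 127   20   38   42 1305] [145.67969349  40.6       ] [ 0.4762 -0.1157  0.101 ]
[296 222  29  28 696] [310.06752874 235.52442529] [ 0.5853 -0.247   0.101 ]
bottle_a_mid [(0.59, [226, 309], array([ 0.5845, -0.2501,  0.05  ]))]
```

```bash
python3 -m inch '[[[-7,-1,50,0],[0,0,50,0],[0,0,40,0],[0,0,30,0],[0,0,0,0],[0,0,0,0]]]'
python3 -m inch '[[[0,0,0,0],[0,0,0,0],[0,0,0,0],[0,0,0,0],[0,0,0,0],[0,0,0,0]]]' 1 20
python3 -m inch '[[[0,0,-20,0],[0,0,-40,0],[0,0,-60,0],[0,0,-60,0],[0,0,0,0],[0,0,0,0]]]'
```

```text
time: 16.45
tool_pos: [0.5828, -0.2486, 0.0818]
tool_rot: [3.139, 0.001, 1.574]
contact_force: [0.1, -0.4, 0.5]
opening: 0.0463
time: 17.2
tool_pos: [0.5822, -0.2485, 0.081]
tool_rot: [3.14, 0.001, 1.574]
contact_force: [-0.7, 1.1, 5.0]
opening: 0.0233
time: 17.95
tool_pos: [0.5813, -0.248, 0.2589]
tool_rot: [-3.14, -0.001, 1.574]
contact_force: [-0.7, -0.1, -1.5]
opening: 0.0234
```

```bash
python3 -m inch '[[[40,-11,0,0],[55,-15,0,0],[55,-15,0,0],[55,-15,0,0],[55,-15,0,0],[55,-15,0,0],[40,-12,0,0],[17,-5,0,0],[0,0,0,0]]]'
python3 -m inch '[[[0,0,36,0],[0,0,30,0],[0,0,20,0],[0,0,0,0],[0,0,0,0],[0,0,0,0]]]'
python3 - <<'E'
from h import *
print(observe()["tool_pos"])
c=cam("side");i=c[0]["img"]
a=cv2.resize(i[255:330,290:390],None,fx=6,fy=6,interpolation=cv2.INTER_CUBIC)
c=cam("wrist");b=cv2.resize(c[0]["img"][190:310,260:370],(400,450))
cv2.imwrite("pics/s4.png",cv2.resize(np.hstack([a,b]),(800,360)))
E
```

```text
time: 19.08
tool_pos: [0.4772, 0.1236, 0.259]
tool_rot: [-3.139, 0.001, 1.576]
contact_force: [-0.1, -0.2, -1.2]
opening: 0.0231
time: 19.82
tool_pos: [0.4785, 0.123, 0.1752]
tool_rot: [3.14, -0.0, 1.573]
contact_force: [-0.1, -0.6, -0.5]
opening: 0.0234
[0.4784786  0.1230024  0.17515876]
```

View pics/s4.png

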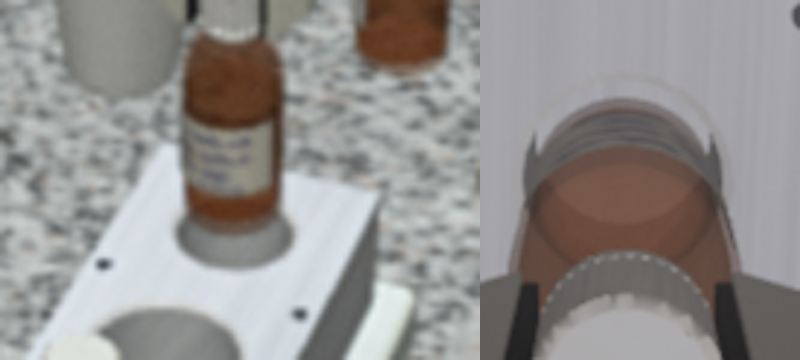

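Bottle A's base is centred on the right bore in both panels: side 188–284 in 177–294, wrist centre 626 against 627. The Y gap matches that of the first insertion. Lowering.

```bash
python3 -m inch '[[[0,0,8,0],[0,0,8,0],[0,0,6,0],[0,0,6,0],[0,0,0,0],[0,0,0,0]]]'
```

```text
time: 20.68
tool_pos: [0.4779, 0.1234, 0.1463]
tool_rot: [3.141, -0.0, 1.574]
contact_force: [-0.5, -0.3, -2.8]
opening: 0.0236
```

```bash
python3 -m inch '[[[0,0,7,0],[0,0,7,0],[0,0,7,0],[0,0,3,0],[0,0,0,0],[0,0,0,0]]]'
```

```text
time: 21.42
tool_pos: [0.4778, 0.1234, 0.1223]
tool_rot: [3.142, -0.0, 1.574]
contact_force: [-0.7, -1.1, -1.7]
opening: 0.0232
```

```bash
python3 -m inch '[[[0,0,1.5,0],[0,0,0,0],[0,0,0,0]]]'
python3 -m inch '[[[0,0,0,0],[0,0,0,0],[0,0,0,0],[0,0,0,0],[0,0,0,0]]]' -1
python3 -m inch '[[[0,0,-30,0],[0,0,-40,0],[0,0,-40,0],[0,0,-20,0],[0,0,0,0],[0,0,0,0]]]'
python3 - <<'E'
from h import *
c=cam("wrist");i=c[0]["img"];cv2.imwrite("pics/w6.png",i);print(observe()["tool_pos"])
w=cam("side");cv2.imwrite("pics/s6.png",w[0]["img"])
for k in ["bottle_a_mid"]: nets(c,"wrist",[k],.09);nets(w,"side",[k],.09)
c2=cam("wrist"); nets(c2,"wrist",["bore_wide"],.082)
E
python3 -m inch '[[[-50,0,0,0],[-50,0,0,0],[-50,0,0,0],[-50,1,0,0],[-35,1,0,0],[0,0,0,0],[0,0,0,0],[0,0,0,0]]]'
python3 - <<'E'
from h import *
c=cam("wrist");i=c[0]["img"];print(observe()["tool_pos"]);cv2.imwrite("pics/w7.png",i)
m=((i.min(2)>150)&(np.ptp(i,axis=2)<20)).astype(np.uint8);m=cv2.morphologyEx(m,cv2.MORPH_OPEN,np.ones((7,7)))
n,_,st,ce=cv2.connectedComponentsWithStats(m)
for k in range(1,n):
    if 200<st[k][4]<3000: print(st[k],ce[k],px(c,ce[k],.123))
nets(c,"wrist",["bottle_big_mid"],.0615)
E
```

```text
time: 21.8
tool_pos: [0.478, 0.1234, 0.121]
tool_rot: [3.141, -0.0, 1.574]
contact_force: [-0.2, -0.6, 1.5]
opening: 0.0231
time: 22.42
tool_pos: [0.4777, 0.1234, 0.1207]
tool_rot: [-3.142, -0.0, 1.574]
contact_force: [-0.1, 0.4, -0.1]
opening: 0.0688
time: 23.18
tool_pos: [0.4772, 0.1233, 0.2496]
tool_rot: [-3.14, 0.0, 1.574]
contact_force: [0.2, 1.0, -0.8]
opening: 0.0916
[0.4770832  0.12326803 0.24939052]
bottle_a_mid [(0.73, [222, 311], array([0.4796, 0.1244, 0.09  ]))]
bottle_a_mid [(0.88, [300, 341], array([0.4701, 0.1245, 0.09  ]))]
bore_wide [(0.91, [135, 317], array([0.4842, 0.188 , 0.082 ])), (0.73, [376, 228], array([ 0.4099, -0.01  ,  0.082 ]))]
time: 24.48
tool_pos: [0.4804, -0.1106, 0.2507]
tool_rot: [-3.142, -0.0, 1.575]
contact_force: [0.1, 1.0, -0.0]
opening: 0.0925
[ 0.48047141 -0.11062193  0.25075683]
[416 133  30  22 509] [429.7740668  143.74263261] [ 0.5598 -0.051   0.123 ]
[413 160  28  21 515] [426.64660194 169.60776699] [ 0.559  -0.0676  0.123 ]
[296 230  32  32 857] [311.57409568 245.6756126 ] [ 0.4837 -0.1196  0.123 ]
bottle_big_mid [(0.9, [226, 311], array([ 0.4834, -0.1189,  0.0615]))]
```

```bash
python3 -m inch '[[[-8,0,10,0],[0,0,40,0],[0,0,50,0],[0,0,40,0],[0,0,10,0],[0,0,0,0],[0,0,0,0]]]' 0
python3 -m inch '[[[0,0,0,0],[0,0,0,0],[0,0,0,0],[0,0,0,0],[0,0,0,0],[0,0,0,0]]]' 1 25
python3 -m inch '[[[0,0,-20,0],[0,0,-40,0],[0,0,-50,0],[0,0,-50,0],[0,0,-10,0],[0,0,0,0],[0,0,0,0]]]'
```

```text
time: 25.45
tool_pos: [0.4816, -0.1201, 0.1022]
tool_rot: [3.139, 0.001, 1.574]
contact_force: [-1.1, -0.1, 0.0]
opening: 0.0458
time: 26.2
tool_pos: [0.4807, -0.1197, 0.1012]
tool_rot: [3.141, 0.0, 1.574]
contact_force: [-0.6, 0.6, 6.3]
opening: 0.0253
time: 27.08
tool_pos: [0.4796, -0.1193, 0.2687]
tool_rot: [-3.138, -0.002, 1.574]
contact_force: [0.2, 0.0, -1.6]
opening: 0.0251
```

```bash
python3 -m inch '[[[30,0,-5,0],[45,0,0,0],[50,0,0,0],[50,0,0,0],[50,0,0,0],[45,0,0,0],[30,0,0,0],[13,0,0,0],[0,0,0,0],[0,0,0,0]]]'
python3 -m inch '[[[0,0,15,0],[0,0,10,0],[0,0,10,0],[0,0,0,0],[0,0,0,0],[0,0,0,0]]]'
python3 - <<'E'
from h import *
print(observe()["tool_pos"])
c=cam("side");i=c[0]["img"]
a=cv2.resize(i[270:345,275:375],None,fx=6,fy=6,interpolation=cv2.INTER_CUBIC)
c=cam("wrist");b=cv2.resize(c[0]["img"][150:310,240:390],(420,450))
cv2.imwrite("pics/s7.png",cv2.resize(np.hstack([a,b]),(800,353)))
E
```

```text
time: 28.32
tool_pos: [0.4796, 0.1923, 0.2753]
tool_rot: [-3.141, 0.001, 1.573]
contact_force: [0.2, -0.7, -1.0]
opening: 0.0254
time: 29.08
tool_pos: [0.4798, 0.1934, 0.2412]
tool_rot: [3.141, -0.0, 1.574]
contact_force: [-0.9, 0.4, -1.2]
opening: 0.0254
[0.47975604 0.19344956 0.24117544]
```

View pics/s7.png

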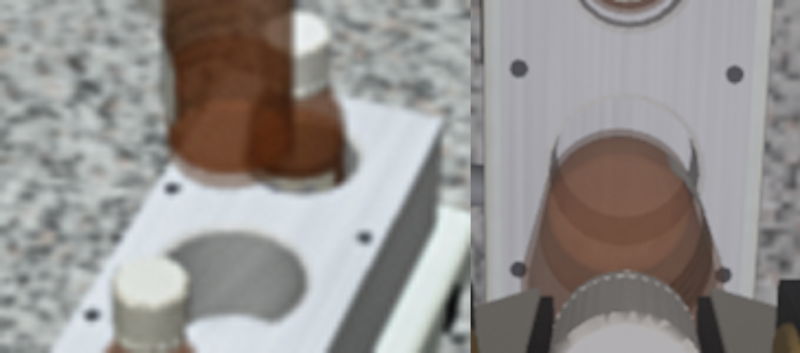

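Wrist panel: bore columns 550–698, bottle base about 552–695, so centred. The Y gap is within about 1.5 mm of the expected one. Lowering to about 15 mm above the block.

```bash
python3 -m inch '[[[0,0,12,0],[0,0,12,0],[0,0,10,0],[0,0,6,0],[0,0,3,0],[0,0,0,0],[0,0,0,0],[0,0,0,0]]]'
python3 - <<'E'
from h import *
print(observe()["tool_pos"])
c=cam("side");i=c[0]["img"]
a=cv2.resize(i[270:380,265:375],(450,450),interpolation=cv2.INTER_CUBIC)
c=cam("wrist");b=cv2.resize(c[0]["img"][150:310,240:390],(420,450),interpolation=cv2.INTER_CUBIC)
cv2.imwrite("pics/s8.png",cv2.resize(np.hstack([a,b]),(800,414)))
E
```

```text
time: 30.18
tool_pos: [0.4797, 0.1934, 0.198]
tool_rot: [3.141, -0.0, 1.574]
contact_force: [0.1, -0.6, -1.4]
opening: 0.0252
[0.47970315 0.19340481 0.1980422 ]
```

View pics/s8.png

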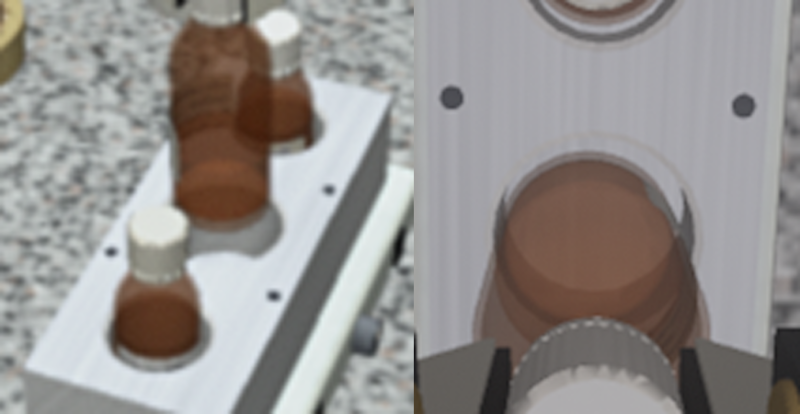

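The final view shows both small bottles seated and the big one upright over the wide bore. The wrist panel suggests it sits about 1 mm low in X and 1–2 mm high in Y. I'll make a small correction, settle and hand in.

```bash
python3 -m inch '[[[-1.2,1,0,0],[0,0,0,0],[0,0,0,0],[0,0,0,0],[0,0,0,0],[0,0,0,0]]]'
python3 -c "
from cell import *
s=observe();print(s['tool_pos'],s['opening'],s['time']);print(hand_in())"
```

```text
time: 31.02
tool_pos: [0.4805, 0.1922, 0.1977]
tool_rot: [3.142, -0.0, 1.574]
contact_force: [-0.1, 0.1, -2.0]
opening: 0.0256
[0.48052002 0.19217944 0.19773202] 0.025586689149638162 31.025
the job is handed in; nothing more can be done
None
```

I put both small bottles into the narrow bores and let them go. The large bottle is held by its cap over the wide bore, and I handed the job in at 31 s; no verdict was reported.

- **Small bottles:** the last pictures show both seated and upright. There was only light bottom contact (about 2–3 N) before each release.
- **Large bottle:** it is upright, with its base about 15 mm above the block by finger height. It was about 1–2 mm off-centre by the last wrist image. I then corrected about 1 mm in X and 1 mm in Y and took no picture after that.
- **Grip:** the fingers read 25.6 mm open on the 26 mm cap, set to 25 N. The wrist showed a steady load of about 2 N.
- **Pot, timer and wash bottle:** I planned the path to stay clear of all three and felt no unexpected forces. I did not measure their positions again at the end.
- **Disagreement:** the side and wrist cameras differed by 3–5 mm in X. I used the jaw-centred finger position, which both insertions bore out.

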